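# Take the camera sled off its T-track and park it under the riser shelf

### The job

Slide the camera sled along its T-track to the open mouth by the red stop, easing it up to the stop without ramming it, and lift it off there. Stand it on the bench in front of the low plywood shelf and let go; then take it by its blue tail upright and slide it nose first, straight in under the shelf until the nose meets the back panel, and leave it standing there. Leave the bottle, mug, bin and screwdriver where they are.

Things in the scene. Friction and masses are not known exactly. Their poses are not given: they have to be found in the camera images.
- sled_grip (a point): Centre of the camera sled's orange grip fin, 53 mm above the underside of its foot. The fin is 56 mm long (sled x), 16 mm thick (sled y) and 46 mm tall, 30 to 76 mm above the foot's underside. Axes: x to the nose, z up. A grey camera block (22 mm long, 42 wide, top 60 mm above the foot's underside) stands on the deck 45 mm ahead of this point.
- sled_tail (a point): Centre of the sled's blue tail upright, a plate 14 mm thick (sled x), 40 mm wide (sled y) and 40 mm tall on the deck, 107 mm behind the fin's centre, 50 mm above the foot's underside, top at 70 mm. Free space between it and the fin: 72 mm. Axes as the sled's.
- tail: The blue tail upright itself (part of the sled); origin at its foot on the deck, 30 mm above the underside of the sled's foot.
- sled_nose (a point): Middle of the flat front end of the sled's black deck, 59 mm ahead of the fin's centre, 25 mm above the foot's underside.
- sled: The sled, about 0.35 kg (varies). Origin: centre of the underside of its slick white plastic T-foot, x to the nose, z up. Foot 60 (x) x 32 x 6 mm, neck 13 mm wide, black deck 44 mm wide, 20 to 30 mm above the foot's underside, from 59 mm ahead of the origin to 118 mm behind. It stands freely on its foot. It starts in the track under the lips, nose towards the mouth.
- track: Aluminium T-track fixed to the bench, 410 mm (x) by 58 mm; origin at the centre of its underside, x along it towards the mouth. Channel floor 12 mm above the bench; channel 38 mm wide, 9 mm high, slack 3 mm each side of the foot. Dark steel lips (slot 18 mm, top 27 mm above the bench) hold the foot down, so the sled can only slide along x until it is in the mouth.
- track_end (a point): Mouth end of the track (x = +205 mm, bench level). The mouth is 78 mm without lips, yellow strips at its sides, ended by a red stop block (top 29 mm) that meets the foot's front. The stop's face lies 118 to 178 mm along x from the track's origin, different each time and in no reading: feel for it. Foot at the stop: 18 mm spare behind it, and the sled lifts straight off.
- shelf: Low plywood shelf fixed on the bench, open towards its -x; origin on the bench under the roof's centre. Roof 110 mm deep (x -55 to +55), 140 mm wide, underside 92 and top 102 mm above the bench. Side walls leave 120 mm (y -60 to +60). The bench is its floor. A blue box on the roof (x -10 to +50 mm) has knobs up to 144 mm above the bench.
- shelf_back (a point): Inner face of the shelf's back panel, 50 mm along x from the shelf's origin, 25 mm above the bench. Parked, the sled's nose touches it, the fin is under the roof, and the blue tail upright stands 61 mm out in front of the roof's edge. Axes as the shelf's.
- bottle: Bystander: amber bottle, 62 mm across, 190 mm tall; origin at the centre of its underside.
- mug: Bystander: white mug, 80 mm across, 90 mm tall; origin at the centre of its underside.
- bin: Bystander: small green open bin, 100 x 75 x 45 mm; origin at the centre of its underside.
- driver: Bystander: screwdriver with a red handle, lying; origin near its middle.

How it is judged:
On the way, in this order (a step that is already met when the one before it is completed fails the run):
1. the sled has been lifted off the track (height (world z) of sled above 0.045 m), for 0.1 s.
2. the sled stands upright on the bench outside the shelf, released (angle between sled_grip's own z axis and vertical below 0.08 rad and height (world z) of sled_grip below 0.058 m and linear speed of sled below 0.02 m/s and x of sled_nose in the frame of shelf below -0.045 m and contact force between the fingers and sled below 0.1 N), for 0.2 s.
3. the sled is taken by its blue tail upright, standing upright (contact force between the fingers and tail above 1 N and angle between sled_grip's own z axis and vertical below 0.15 rad), for 0.2 s.
At the end, for the whole second after the job is handed in: The sled stands upright on the bench, released and at rest, nose first under the shelf: nose within 7 mm of the back panel, within 30 mm of the shelf's middle, and straight to within 0.17 rad (angle between sled_grip's own z axis and vertical below 0.08 rad and height (world z) of sled_grip below 0.058 m and linear speed of sled below 0.02 m/s and x of sled_nose in the frame of shelf above 0.043 m and y of sled_nose in the frame of shelf between -0.03 and 0.03 m and angle between the x axis of sled and the x axis of shelf, either way round below 0.17 rad); the robot touches nothing.
It fails at once if the sled is rammed into the stop or wrenched against the lips (contact forces adding up to over 100 N) (contact force between sled and track_lips_and_stop above 100 N).
It fails at once if the bottle is shifted by more than 20 mm (distance of bottle from where it was at the start of the episode above 0.02 m).
It fails at once if the mug is shifted by more than 20 mm (distance of mug from where it was at the start of the episode above 0.02 m).
It fails at once if the bin is shifted by more than 20 mm (distance of bin from where it was at the start of the episode above 0.02 m).
It fails at once if the driver is shifted by more than 20 mm (distance of driver from where it was at the start of the episode above 0.02 m).
It also fails if it takes over 72 s, if anything falls off the work surface, if the arm or the gripper's body presses on something with over 40 N, if the wrist force passes 120 N, or if a joint passes its speed limit or range.

### The arm

A 7-joint arm with a two-finger parallel gripper is mounted at the origin on the work surface. World frame = base frame: x ahead of the robot, y to its left, z up, the work surface at z = 0. Lengths are in m, angles in rad, forces in N, time in s.
With the tool pointing down it reaches from about 0.4 to 0.875 m from the base axis. Payload 4.4 kg.
Tool frame: the origin (TCP) lies at the very end of the fingers, on their centre line; the grasp point (between the pads) lies 19 mm behind it; z points along the fingers, y is the line along which they close (so a half turn about z gives the same grasp; the last joint's range is limited). The gripper opens to 85 mm and grips with 20 to 120 N. Pads are 22 mm wide; open, the fingers measure 114 mm over their backs; the gripper's body (76 mm by 85 mm) begins 54 mm behind the grasp point. The pads swing forward as they close: fully open they stand 13 mm farther back than shut.
Start: joints at [-1.281, 0.628, 0.038, 1.517, -0.027, 0.996, -0.02], TCP at [0.226, 0.609, 0.231] pointing down, gripper open.
Joint ranges: [-3.06, 3.06], [-0.37, 2.12], [-1.25, 1.32], [0.18, 2.47], [-1.1, 4.24], [0.23, 1.98], [-2.94, 2.94]. Speed limits (rad/s): [2.57, 2.57, 3.14, 3.14, 3.14, 3.14, 3.14].

### API

Orientations are given as [roll, pitch, yaw] about the fixed x, y, z axes, in that order (R = Rz(yaw) Ry(pitch) Rx(roll)).
In Python, from bench import r gives the robot as it stands. Calls block until the motion is done:
- r.move_pose(position, orientation): joint-space move of the TCP to a pose.
- r.servo_line(position, rotation=None, v=0.15, f_stop=None): straight line of the TCP; rotation=None keeps the orientation; v is the mean speed in m/s. With f_stop (N) it stops when the force on the tool has changed by that much, and returns True; else False.
- r.movej(angles): joint-space move.
- r.open() and r.gripper_close(effort=None): open the fingers fully, or close them until they stop; effort is the grip in N (None keeps the last).
- r.wait(seconds).
- r.solve_ik(position, orientation): joint angles nearest the present ones, or None.
- r.get_state(): the state.
- r.read_camera(name): name is "scene" or "top" or "wrist"; returns a dict with "img" (480x640x3 uint8, blue, green, red), "range_z" (480x640 float32, m along the optical axis (not along the pixel's ray), 0 where there is no reading), "K" (3x3 intrinsics, pixels), "R" (3x3) and "t" (3): a world point X has camera coordinates R X + t; the wrist camera has in their place "T_tool_cam" (4x4, takes a point from camera to tool coordinates, whose origin is the TCP and whose axes are the flange's). Camera axes: x right, y down, z forward; pixel columns grow to the right and rows downward; lengths in m; the calibration is good to about 2 mm. A picture is of the moment at which its call begins: read the wrist's pose just before it.
A pose or a line that the arm cannot do raises r.MotionError and nothing moves.
- r.sign_off(): hands the job in; it is judged then, once.
The state is a dict: "t": time; "q": joint angles; "qvel": joint speeds; "tau": joint torques, N m; "tool_pos": TCP position; "eef_rot": TCP orientation; "ft_force": force on the tool from outside, world axes, zero at the start; "moment": the same for the moment, N m; "gripper_width": opening from 0.0 (shut) to 1.0 (fully open); "grasp_force": force on a finger pad.
Only numpy, scipy, OpenCV 4.12 (cv2) and the standard library are available. Lean on these libraries where they do the work, as an engineer would, in place of code of your own. Each camera call takes 0.05 s, during which the arm holds its last target. There are 200 camera calls.

## Working session

There is one attempt and no reset: what is moved stays moved. The work goes in short steps, each a Python script; the robot and the scene stay as the last script left them, time stands still between calls to the robot, and variables do not carry over. Pictures are saved under pics/ and viewed, at most 10 in all, crops included, and the job is handed in when it is done.

```bash
mkdir -p pics; ls; cat > h.py <<'E'
import numpy as np, cv2
from bench import r
def cam(n,save=None):
    c=r.read_camera(n)
    if save: cv2.imwrite('pics/'+save,c['img'])
    return c
def world(c,mask):
    v,u=np.nonzero(mask&(c['range_z']>0)); z=c['range_z'][v,u]
    p=np.linalg.inv(c['K'])@np.vstack([u*z,v*z,z])
    return (c['R'].T@(p-np.array(c['t']).reshape(3,1))).T
E
python3 - <<'E'
from h import *
s=r.get_state();print(s)
for n in('top','scene'):
    c=cam(n,n+'1.png');print(c['K'],c['R'],c['t'])
    np.savez(n+'1.npz',**{k:np.array(v) for k,v in c.items()})
E
```

```text
pics
{'t': 0.0, 'q': array([-1.28080693,  0.62935429,  0.0384815 ,  1.51837492, -0.02701311,
        0.99630142, -0.02000806]), 'qvel': array([-7.34181086e-04, -2.77956287e-04,  9.21825143e-05, -1.87387360e-04,
       -2.31571348e-04,  2.09528524e-03, -1.00150594e-03]), 'tau': array([ 1.21529803e-03, -5.63410842e+01,  1.22691169e+00, -1.93440932e+01,
        1.10883848e-02,  1.02746522e-02,  4.60771858e-06]), 'tool_pos': array([0.22618635, 0.60870369, 0.23038231]), 'eef_rot': array([-3.13967418e+00,  3.82447836e-05,  2.78575596e+00]), 'ft_force': array([-0.49933882,  0.12282333,  0.60227008]), 'moment': array([ 0.00165845, -0.03845181,  0.02573973]), 'grasp_force': 0.0, 'gripper_width': 0.9985952410058113}
[[457.47176201   0.         326.98764839]
 [  0.         457.47176201 240.27089459]
 [  0.           0.           1.        ]] [[-0.01040367 -0.99988887 -0.01067721]
 [-0.98067283  0.01228889 -0.19526849]
 [ 0.195378    0.00843934 -0.9806917 ]] [-0.03673899  0.55058723  1.05208242]
[[448.67831714   0.         318.77243025]
 [  0.         448.67831714 237.95483269]
 [  0.           0.           1.        ]] [[ 0.13887888  0.99027901  0.00775537]
 [ 0.71978688 -0.09555964 -0.68758651]
 [-0.68016138  0.10107346 -0.72606105]] [-0.04242219 -0.36507132  1.61394308]
```

View pics/top1.png

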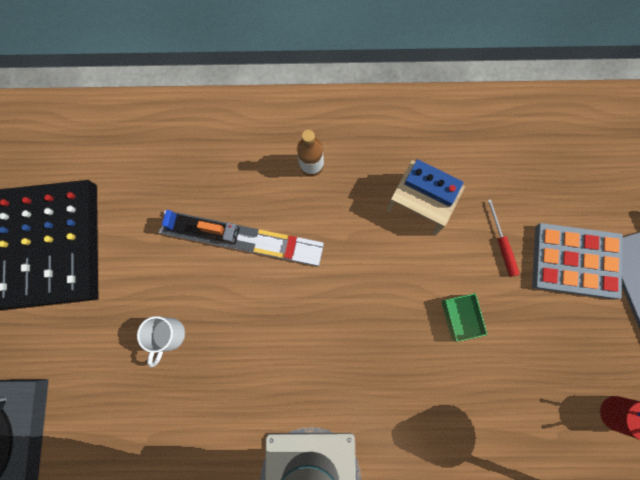

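View pics/scene1.png

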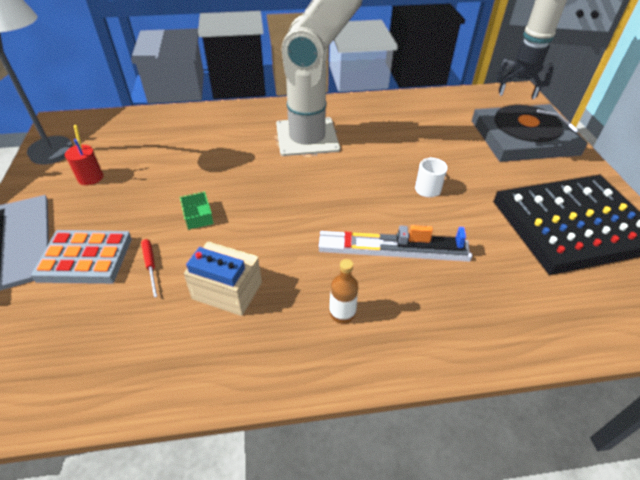

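The top view shows the track from (163,220) to (322,255), with its mouth to the right. The orange fin is at (210,228), the blue tail at (169,221), and the shelf with its blue box at (428,193), opening towards the robot. The scene view agrees with this.

```bash
cat >> h.py <<'E'
def mask(c,lo,hi,box=None):
    m=cv2.inRange(cv2.cvtColor(c['img'],cv2.COLOR_BGR2HSV),lo,hi)>0
    if box:
        b=np.zeros_like(m);b[box[1]:box[3],box[0]:box[2]]=1;m&=b
    return m
def axis(P):
    (cx,cy),(w,h),a=cv2.minAreaRect((P[:,:2]*1000).astype(np.float32))
    if w<h:w,h,a=h,w,a+90
    return np.round([cx,cy,w,h,a],1)
E
python3 - <<'E'
from h import *
c=dict(np.load('top1.npz'))
def rep(n,lo,hi,box,zr=None):
    P=world(c,mask(c,lo,hi,box))
    if zr: P=P[(P[:,2]>zr[0])&(P[:,2]<zr[1])]
    print(n,len(P),'med',np.median(P,0).round(4),'axis',axis(P),'z',np.percentile(P[:,2],[5,95]).round(3))
A=(150,200,335,275)
rep('fin',(5,150,120),(18,255,255),A,(.07,.1))
rep('tail',(105,120,60),(130,255,255),A,(.06,.1))
rep('yellow',(20,120,120),(32,255,255),A)
rep('red',(0,170,80),(4,255,255),A)
allm=mask(c,(0,0,0),(180,255,255),A)
P=world(c,allm);P=P[(P[:,2]>.012)&(P[:,2]<.04)];print('track',axis(P))
B=(380,150,475,240)
P=world(c,mask(c,(0,0,0),(180,255,255),B));Q=P[(P[:,2]>.09)&(P[:,2]<.15)];print('shelf',axis(Q),axis(P[(P[:,2]>.095)&(P[:,2]<.108)]))
rep('box',(105,120,40),(130,255,255),B)
print(cv2.boxPoints(cv2.minAreaRect((Q[:,:2]*1000).astype(np.float32))))
P=world(c,mask(c,(0,0,0),(180,255,255),(290,125,330,180)));print('bottle',np.median(P[P[:,2]>.1],0))
P=world(c,mask(c,(0,0,0),(180,255,255),(130,310,190,370)));print('mug',np.median(P[P[:,2]>.05],0))
rep('bin',(50,100,50),(75,255,255),(430,280,500,350))
E
```

```text
fin 167 med [0.5803 0.2348 0.0882] axis [581.2 236.4  55.7  15.9  78.5] z [0.081 0.091]
tail 148 med [0.6026 0.3378 0.0801] axis [603.9 340.7  39.6  15.6 166.1] z [0.061 0.086]
yellow 227 med [0.5629 0.0985 0.0248] axis [553.   97.5  74.5  62.3  78. ] z [0.021 0.028]
red 138 med [0.54   0.0486 0.03  ] axis [540.5  48.1  53.7  16.2 167.9] z [0.026 0.033]
track [567.  175.5 410.9  58.6  77.6]
shelf [ 652.1 -280.6  139.7  111.7   61.3] [ 652.1 -280.6  139.7  111.7   61.3]
box 1246 med [ 0.6665 -0.2881  0.1338] axis [ 669.  -290.4  116.8   61.1   61.6] z [0.124 0.137]
[[ 569.56616 -315.03958]
 [ 667.5199  -368.70932]
 [ 734.65125 -246.1865 ]
 [ 636.6975  -192.51675]]
bottle [ 0.74996768 -0.00450286  0.1339645 ]
mug [0.32715652 0.35987579 0.07726253]
bin 1284 med [ 0.3699 -0.3767  0.0041] axis [ 366.6 -373.3  100.    90.5   12.4] z [-0.     0.045]
```

```bash
cat >> h.py <<'E'
from scipy.spatial.transform import Rotation as Ro
def wrist(save=None):
    s=r.get_state();c=cam('wrist',save)
    T=np.eye(4);T[:3,:3]=Ro.from_euler('xyz',s['eef_rot']).as_matrix();T[:3,3]=s['tool_pos']
    W=np.linalg.inv(T@np.array(c['T_tool_cam']));c['R']=W[:3,:3];c['t']=W[:3,3];return c
ORANGE=((5,150,100),(18,255,255));BLUE=((105,120,60),(130,255,255));FULL=((0,0,0),(180,255,255))
def look(c,col,zr,n):
    P=world(c,mask(c,*col));P=P[(P[:,2]>zr[0])&(P[:,2]<zr[1])]
    print(n,len(P),axis(P) if len(P)>5 else '', np.median(P,0).round(4) if len(P) else '')
YT=np.radians(77.6)
E
python3 - <<'E'
from h import *
r.move_pose([.577,.22,.26],[np.pi,0,YT])
s=r.get_state();print(s['t'],s['tool_pos'],s['eef_rot'],s['q'],s['ft_force'])
c=wrist('w1.png')
look(c,ORANGE,(.08,.1),'fin');look(c,BLUE,(.076,.1),'tail');look(c,((20,120,120),(32,255,255)),(.01,.04),'yellow');look(c,FULL,(.012,.033),'track')
E
```

```text
2.0 [0.57623938 0.22205279 0.259721  ] [-3.14058504e+00 -7.54271398e-04  1.35759798e+00] [-0.67693126  0.58565454  0.43734329  1.58644703 -0.27761268  1.03196587
 -0.37327964] [-0.36250366  0.05374244 -0.33724292]
fin 1022 [582.5 234.5  54.9  16.   77.5] [0.5825 0.236  0.0878]
tail 813 [605.7 338.1  39.3  13.6 167.6] [0.6054 0.3378 0.0817]
yellow 810 [551.5  94.6  74.8  57.9  77.6] [0.5664 0.0961 0.0242]
track 9578 [535.8 189.6 517.6 328.1 112.5] [0.5524 0.1511 0.0249]
```

View pics/w1.png

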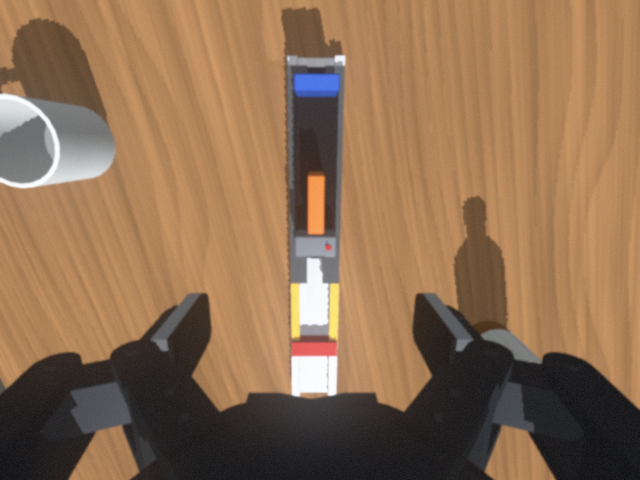

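The wrist view shows the track running straight down the picture at column 316. The fin is at (316,203), the tail at (316,85) and the red stop at (315,349), and the fingers straddle the line clear of the mug and bottle.

```bash
python3 - <<'E'
from h import *
g=np.array([.5822,.2355]);O=[np.pi,0,YT]
def st(n):
    s=r.get_state();print(n,round(s['t'],2),s['tool_pos'].round(4),s['eef_rot'].round(4),s['ft_force'].round(2),round(s['gripper_width'],3),round(s['grasp_force'],1));return s
r.servo_line([*g,.13],v=.15);s=st('hover')
e=s['tool_pos'][:2]-g
r.servo_line([*(g-e),.052],rotation=O,v=.06);s=st('down')
r.gripper_close(25);s=st('closed')
E
```

```text
hover 3.08 [0.583  0.2355 0.1309] [ 3.1400e+00 -8.0000e-04  1.3542e+00] [ 0.22 -0.1   0.23] 1.001 0.0
down 4.53 [0.5818 0.2356 0.0525] [ 3.1409e+00 -5.0000e-04  1.3544e+00] [0.11 0.4  0.4 ] 1.001 0.0
closed 5.16 [0.5816 0.2355 0.0521] [ 3.1413e+00 -1.0000e-04  1.3543e+00] [0.41 0.08 0.06] 0.185 32.0
```

```bash
cat >> h.py <<'E'
def st(n):
    s=r.get_state();print(n,round(s['t'],2),s['tool_pos'].round(4),s['eef_rot'].round(4),s['ft_force'].round(2),round(s['gripper_width'],3),round(s['grasp_force'],1));return s
E
python3 - <<'E'
from h import *
d=-np.array([np.cos(YT),np.sin(YT),0]);p=np.array([.5818,.2355,.052])
print(r.servo_line(p+d*.125,v=.06,f_stop=15));s=st('fast')
hit=r.servo_line(p+d*.215,v=.015,f_stop=6);print(hit);s=st('slow')
print('travel',(s['tool_pos']-p)@d)
E
```

```text
False
fast 7.39 [0.555  0.1136 0.052 ] [ 3.1415 -0.      1.3547] [0.42 0.51 2.12] 0.183 32.4
True
slow 9.88 [0.5492 0.0869 0.052 ] [ 3.1415e+00 -2.0000e-03  1.3547e+00] [1.06 0.51 2.7 ] 0.186 32.5
travel 0.15210224361461055
```

```bash
python3 - <<'E'
from h import *
d=-np.array([np.cos(YT),np.sin(YT),0])
p=r.get_state()['tool_pos'];p0=p
hit=r.servo_line(p+d*.03,v=.01,f_stop=6);s=st('slow2');print(hit,'travel',(s['tool_pos']-p)@d,s['ft_force']@d)
E
```

```text
slow2 10.82 [0.5491 0.0869 0.0521] [ 3.1411 -0.0061  1.3567] [-0.47 -0.17  3.29] 0.183 32.6
True travel 5.528751572340944e-05 0.2664178057816499
```

```bash
python3 - <<'E'
from h import *
d=-np.array([np.cos(YT),np.sin(YT),0])
r.gripper_close(60)
p=r.get_state()['tool_pos']
r.servo_line(p-d*.005,v=.03);p=r.get_state()['tool_pos']
print(r.servo_line(p+[0,0,.04],v=.04,f_stop=20));st('up1')
r.servo_line(p+[0,0,.13],v=.12);st('up2')
YS=np.radians(151.3)
r.move_pose([.530,-.214,.16],[np.pi,0,YS]);s=st('at')
c=wrist('w2.png')
look(c,BLUE,(.11,.3),'blue')
E
```

```text
False
up1 12.5 [0.5498 0.0917 0.0919] [-3.1409 -0.0059  1.3568] [ 0.79 -0.13 -3.63] 0.18 58.4
up2 13.4 [0.5494 0.0918 0.1815] [-3.1401 -0.0056  1.3569] [ 0.06  0.23 -4.66] 0.181 58.5
at 14.76 [ 0.5302 -0.2128  0.1596] [ 3.1408e+00 -9.0000e-04  2.6410e+00] [ 0.06 -0.58 -4.59] 0.178 58.5
blue 7869 [ 438.9 -163.8   40.4    9.9   60.7] [ 0.4408 -0.1641  0.1886]
```

View pics/w2.png

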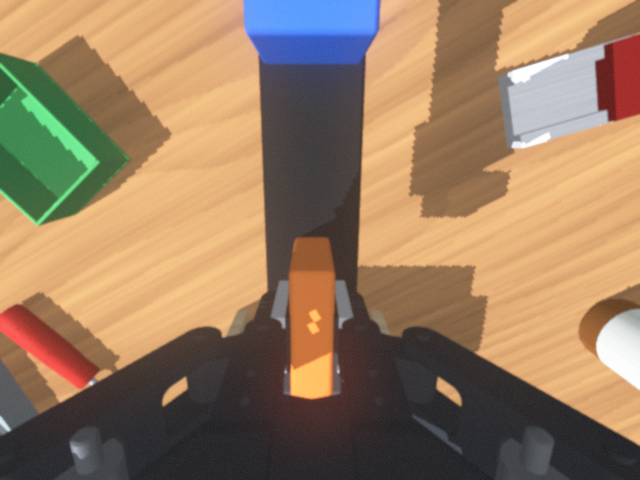

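The fin sits in the pads at (312,330), the tail at (312,30) is level and in line, and the bin and bottle are clear. Next I lower the sled and release it.

```bash
python3 - <<'E'
from h import *
p=r.get_state()['tool_pos'];O=[np.pi,0,np.radians(151.3)]
r.servo_line([.5295,-.2145,.055],rotation=O,v=.08)
print(r.servo_line([.5295,-.2145,.037],rotation=O,v=.012,f_stop=3));st('touch')
r.open();r.wait(.3);st('open')
p=r.get_state()['tool_pos']
r.servo_line([p[0],p[1],.15],v=.12)
x=np.array([.877,-.48,0])
p=np.array([p[0],p[1],.26])-x*.06
r.servo_line(p,v=.2);st('look')
c=wrist('w3.png')
look(c,BLUE,(.06,.08),'tail');look(c,ORANGE,(.066,.085),'fin')
c=cam('top','top3.png');
for n,col,zr in(('tail',BLUE,(.06,.08)),('fin',ORANGE,(.066,.085))):
    P=world(c,mask(c,*col));P=P[(P[:,2]>zr[0])&(P[:,2]<zr[1])];print(n,len(P),axis(P) if len(P)>5 else '')
E
```

```text
True
touch 17.4 [ 0.5295 -0.2144  0.0401] [ 3.1415e+00 -2.0000e-04  2.6408e+00] [0.47 0.57 5.88] 0.179 59.9
open 18.38 [ 0.5281 -0.214   0.0388] [-3.1411 -0.0033  2.6407] [0.12 0.16 0.02] 0.996 0.0
look 20.23 [ 0.4754 -0.1852  0.2592] [-3.1409 -0.0042  2.6407] [-0.08 -0.31 -0.43] 1.0 0.0
tail 595 [ 436.2 -163.2   37.6   13.3   61.2] [ 0.4362 -0.1631  0.0698]
fin 788 [ 529.4 -214.3   54.7   15.3  151.1] [ 0.527  -0.2135  0.0759]
tail 113 [526.3 283.7 946.4  42.7  79.8]
fin 0
```

View pics/w3.png

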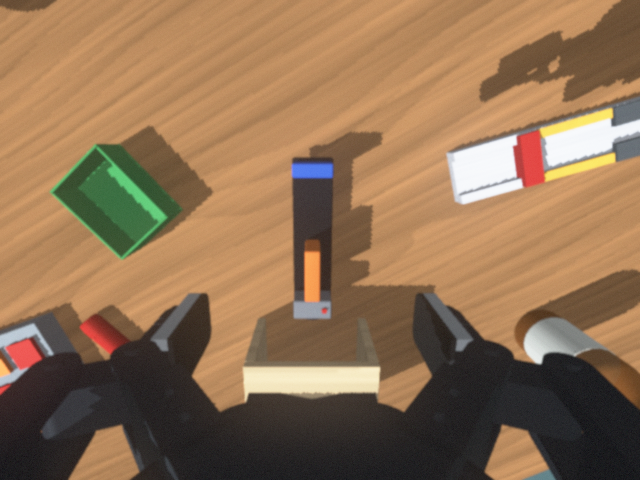

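The sled stands upright with its tail at (312,170) and fin at (312,270), centred on the shelf opening at (312,345).

```bash
python3 - <<'E'
from h import *
O=[np.pi,0,np.radians(151.2)];x=np.array([np.cos(np.radians(-28.7)),np.sin(np.radians(-28.7)),0])
p=np.array([.4358,-.1631,.0365])
r.servo_line(p+[0,0,.1],rotation=O,v=.15)
s=st('hover');r.servo_line(p,rotation=O,v=.07);st('down')
r.gripper_close(40);r.wait(.4);s=st('grip');q=s['tool_pos']
print(r.servo_line(q+x*.112,v=.05,f_stop=12));st('fast')
print(r.servo_line(q+x*.155,v=.015,f_stop=6));s=st('slow');print('travel',(s['tool_pos']-q)@x)
p=s['tool_pos'];print(r.servo_line(p+x*.02,v=.01,f_stop=6));s=st('slow2');print('travel',(s['tool_pos']-q)@x)
E
```

```text
hover 21.36 [ 0.4366 -0.1634  0.1369] [3.1414e+00 1.3000e-03 2.6388e+00] [ 0.8   0.28 -0.17] 1.001 0.0
down 22.93 [ 0.4361 -0.1632  0.0369] [3.1414e+00 8.0000e-04 2.6390e+00] [-0.08  0.91 -0.55] 1.003 0.0
grip 23.82 [ 0.4358 -0.1631  0.0366] [3.1415e+00 1.0000e-04 2.6390e+00] [0.16 0.   3.34] 0.459 45.0
False
fast 26.21 [ 0.5335 -0.2166  0.0367] [-3.1414e+00 -1.3000e-03  2.6389e+00] [-2.49  0.64  5.82] 0.461 45.4
True
slow 27.78 [ 0.5524 -0.2269  0.0367] [-3.1412 -0.0041  2.6388] [-1.31  0.32  5.  ] 0.46 45.3
travel 0.13288002126535714
True
slow2 28.38 [ 0.5523 -0.2268  0.0367] [-3.1409 -0.0079  2.639 ] [-0.93  0.73  5.13] 0.457 45.4
travel 0.13277824429581025
```

```bash
python3 - <<'E'
from h import *
r.open();r.wait(.2);s=st('open');p=s['tool_pos'];x=np.array([.877,-.48,0])
r.servo_line(p+[0,0,.12],v=.12)
r.servo_line(p+[0,0,.22]-x*.06,v=.2);st('up')
c=wrist('w4.png')
P=world(c,mask(c,*BLUE));P=P[(P[:,2]>.06)&(P[:,2]<.075)&(P[:,0]<.6)]
a=axis(P);print('tail',a)
e=a[:2]/1000-[.652,-.2806];print('nose in shelf',e@x[:2]+.166,e@[.48,.877],'top z',np.median(P[:,2]))
E
```

```text
open 29.09 [ 0.5521 -0.2267  0.0366] [-3.1409 -0.0084  2.6392] [-0.11  0.24  0.24] 0.999 0.0
up 30.98 [ 0.4994 -0.198   0.2558] [-3.1407 -0.0091  2.639 ] [ 0.12  0.05 -0.24] 1.0 0.0
tail [ 552.2 -227.    37.3   13.6   61. ]
nose in shelf 0.052747400000000014 -0.0008967999999999874 top z 0.06972956316318871
```

View pics/w4.png

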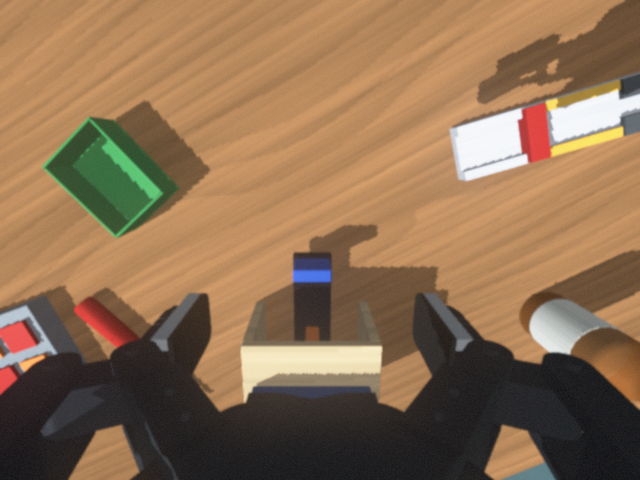

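The sled is parked under the shelf, with its tail at (312,275) centred in the opening and the fin under the roof. The nose is at the back panel to within measurement error.

```bash
python3 -c "
from h import *
print(r.sign_off())"
```

```text
the job is handed in; nothing more can be done
None
```

The job is handed in at about 31 s on the robot's clock: the sled stands released under the shelf, nose at the back panel and within about 1 mm of the shelf's middle by the wrist camera, and the arm never went near the bottle, mug, bin or screwdriver; the verdict itself was not shown.

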